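Jack up the front of a block heater and hold it

ROBOT

A 6-joint arm with a two-finger parallel gripper is mounted at the origin on a cart in front of the work surface, level with it; the furniture and walls round the work are solid. World frame = base frame: x ahead of the robot, y to its left, z up, the work surface at z = 0. Lengths are in mm, angles in degrees, forces in N, time in s.
With the tool pointing down it reaches from about 350 to 925 mm from the base axis. Payload 6.4 kg.
Tool frame: the origin (TCP) lies on the centre line of the jaws, within the pads' length; the fingertips stand 14 mm ahead of it and the grasp point (between the pads) lies 5 mm behind it; z points along the fingers, y is the line along which they close (so a half turn about z gives the same grasp; the last joint's range is limited). The gripper opens to 94 mm and grips with 3 to 60 N. Pads are 16 mm wide; open, the fingers measure 119 mm over their backs; the gripper's body (75 mm by 177 mm) begins 78 mm behind the grasp point.
Start: joints at [62.447, 14.043, 89.255, -0, 76.702, -9.975], TCP at [196.303, 619.66, 196.155] pointing down, gripper open.
Joint ranges: [-179.41, 179.41], [-58.25, 129.5], [7.25, 145.43], [-54.29, 234.29], [11.92, 165.04], [-157.13, 157.13]. Speed limits (degrees/s): [147.25, 147.25, 180, 180, 180, 180].

INTERFACE

Orientations are given as [roll, pitch, yaw] about the fixed x, y, z axes, in that order (R = Rz(yaw) Ry(pitch) Rx(roll)).
In Python, from bench import telemetry, imaging, finish_job gives the robot as it stands. The module is installed in compiled form; this text tells all that it offers.
- The arm moves only by the tool step_arm, never from a script. Its argument "moves" is a list of rows, each an object with "hand": the gripper's target within -1 to 1 (fully open at 1, half-way at 0, shut at -1); "slide": the shift along the tool's x, y, z in m, a list of three; "twist": the turn about the tool's z in degrees. A call has 1 to 10 rows; each row shifts and turns the commanded pose from where the row before left it, along the tool's axes as they then stand; what a row does not reach is not made up. A row lasts 1/12 s, in which the tool goes at most 41.7 mm and 7.16 degrees, less where a joint would pass 70% of its speed; a pose out of reach is approached as far as the arm can. A call is refused whole if a number of a shift passes 0.0417 or a number of a turn 7.16, either way. A call with a gripper value outside its range is refused whole. The fingers move at their own pace and stop on an object; "force" is the grip in N (left out, the last holds). Time passes only in rows, so rows that do not move let the fingers close. It gives the time, the measured TCP pose, the force, the opening and the grip force at its end, in the units of the state.
- telemetry.get_obs(): the state, without advancing time (a new reading comes with each control period).
- imaging.grab_frame(name): name is "side" or "top" or "wrist"; returns the picture (384x512x3 uint8, red, green, blue); there is no depth.
- imaging.get_calibration(name): a dict with "K" (3x3 intrinsics, pixels), "R" (3x3) and "t" (3): a world point X has camera coordinates R X + t; the wrist camera has in their place "tool_from_camera" (4x4, takes a point from camera to tool coordinates, whose origin is the TCP and whose axes are the flange's). Camera axes: x right, y down, z forward; pixel columns grow to the right and rows downward; lengths in mm; the calibration is good to about 2 mm. The wrist camera is an equidistant fisheye: a pixel r from the principal point sees the ray r / f radians off the axis. A picture is of the moment at which its call begins: read the wrist's pose just before it. get_calibration takes no time and is no camera call.
- finish_job(): hands the job in; it is judged then, once.
The state is a dict: "time": time; "joints": joint angles; "joint_vel": joint speeds; "effort": joint torques, N m; "eef_pos": TCP position; "tool_rot": TCP orientation; "contact_force": force on the tool from outside, world axes, zero at the start; "moment": the same for the moment, N m; "gripper_width": opening from 0.0 (shut) to 1.0 (fully open); "grasp_force": force on a finger pad.
Only numpy, scipy, OpenCV 4.12 (cv2) and the standard library are available. Lean on these libraries where they do the work, as an engineer would, in place of code of your own. Each camera call takes 0.05 s, during which the arm holds its last target. There are 200 camera calls.

TASK

Set the blue bench jack under the yellow lift lug at the front of the white block heater: bring it in square from the front until you feel its nose meet the heater's stop rail, without shoving the heater. Then pump the red handle, full strokes, until both front feet are at least a centimetre clear of the bench, and finish while holding the handle fully down on the last stroke. Lift only with the jack, not by hand, and leave the glassware standing where it is.

Things in the scene. Friction and masses are not known exactly. Their poses are not given: they have to be found in the camera images.
- heater: white block heater, 200 deep x 230 wide x 130 mm tall, about 2 kg, loose, on four 22 mm tall rubber feet. Origin at bench level straight below the centre of the yellow lug; x points level from the lug into the heater, z up. The front panel (at x = +33 mm) and below it the steel stop rail (front face at x = +30 mm, 150 wide, 3 to 21 mm above the bench); rear feet at x = +215 mm
- lift_pad (a point): centre of the flat underside of the yellow lift lug, which juts out of the heater's front panel: 66 mm above the bench at the start. The lug is 46 wide, 10 thick and reaches from x = -20 mm to the panel in the heater's frame
- foot_left (a point): centre of the underside of the heater's front left foot; height 0 at the start
- foot_right (a point): centre of the underside of the heater's front right foot; height 0 at the start
- jack: blue bench jack, 0.95 kg. Origin at bench level on the saddle's axis; x points to its nose, z up. Base plate 70 wide, 10 thick, x = -170 to +30 mm (nose): with the nose square on the stop rail the saddle is under the lug's middle. Column 36 x 40, 34 tall. Two cheeks (48 mm over their outsides, x = -110 to -20, up to z = 60) are where to take it from above; handle bar between them, under 75 high
- jack_grip (a point): point between the two cheeks of the jack at which to take it: x = -85, z = 45 mm in the jack's frame; fingers close along the jack's y axis
- saddle (a point): centre of the top of the dark steel saddle, a disc of 32 mm diameter on the ram; 44 mm above the bench with the ram fully down
- jack_ram (a joint): height of the ram in m, 0 fully down. Ratchet teeth every 9 mm; it starts near 0 or at 0.007 to 0.009. Each full handle stroke raises it 11 to 12 mm; as the handle comes up it settles back about 2 mm, on the next tooth (0.009, 0.018, ...). The saddle meets the lug at 0.022; with the handle down on the stroke that reaches the fifth tooth (0.036) the front feet are about 12 mm clear
- jack_handle (a joint): angle of the jack's handle in rad: 0 up (a spring returns it there), 0.5 fully down at its stop. A stroke counts only if it goes to 0.45 or more and then comes back up to 0.05 or less. It takes 2 to 8 N at the red paddle to push it down
- paddle (a point): centre of the top of the red paddle (36 x 46 mm) at the handle's end, 115 mm from the hinge, which lies along the jack's y axis at x = -30, z = 52 mm in the jack's frame. Up, this point is at x = -142, z = 80 mm; fully down at x = -141, z = 23 mm. Push it down from above
- flask: conical flask with amber sample, 66 diameter x 105 mm, loose; origin under its centre; leave alone
- weighing: small glass weighing bottle, 41 diameter x 52 mm, loose; origin under its centre; leave alone
- dropper: brown dropper bottle, 38 diameter x 108 mm, loose; origin under its centre; leave alone

How it is judged (in metres and radians):
On the way, in this order (a step that is already met when the one before it is completed fails the run):
1. the jack stands on the bench with its saddle under the middle of the lug (within 10 mm) and square to the heater (0.15 rad), handle still up (horizontal distance between saddle and lift_pad below 0.01 m and angle between the x axis of jack and the x axis of heater, either way round below 0.15 rad and height (world z) of jack below 0.003 m and value of joint jack_handle below 0.15 rad), for 0.2 s.
2. the handle has been pumped down (value of joint jack_handle above 0.42 rad), for 0.05 s.
3. the handle has come up again for another stroke (value of joint jack_handle below 0.08 rad), for 0.05 s.
At the end, for the whole second after the job is handed in: Handle pushed down by the robot (above 0.43 rad, over 1.5 N on the jack); heater still, its front on the saddle (within 15 mm of the lug centre), front feet 9 mm or more up, heater tipped back (over 0.04 rad) on its rear feet; jack flat; the robot does not touch the heater (height (world z) of each of foot_left, foot_right above 0.009 m and angle between heater's own z axis and vertical above 0.04 rad and value of joint jack_handle above 0.43 rad and contact force between any of the fingers, the arm and jack above 1.5 N and contact force between jack and heater above 3 N and contact force between each of the fingers, the arm and heater below 0.3 N and horizontal distance between saddle and lift_pad below 0.015 m and angle between jack's own z axis and vertical below 0.05 rad and linear speed of heater below 0.02 m/s); the arm keeps its last pose, push and grip.
It fails at once if the heater is shoved (its origin moves more than 30 mm; lifting it moves this about 17 mm) (distance of heater from where it was at the start of the episode above 0.03 m).
It fails at once if the heater is pushed or lifted by hand (contact force between any of the fingers, the arm and heater above 5 N).
It fails at once if the glassware is disturbed (distance of any of flask, weighing, dropper from where it was at the start of the episode above 0.02 m).
It also fails if it takes over 61 s, if anything falls off the work surface, if the arm or the gripper's body presses on something with over 40 N, if the wrist force passes 120 N, or if a joint passes its speed limit or range.

## Working session

There is one attempt and no reset: what is moved stays moved. The work goes in short steps, Python scripts to look and compute and a tool call to move; the robot and the scene stay as the last step left them, time stands still between calls to the robot, and variables do not carry over. Pictures are saved under pics/ and viewed, at most 13 in all, crops included, and the job is handed in when it is done.

Besides the shell and the picture viewer there is one more tool, called after "Emit:" by a JSON object that holds its "name" and its "arguments". step_arm: Moves the arm, as the interface text tells. Its arguments: {"type":"object","properties":{"moves":{"type":"array"},"force":{"type":"number"}},"required":["moves"]}

```bash
mkdir -p pics
python3 - <<'E'
from bench import telemetry, imaging
import cv2
print(telemetry.get_obs())
for n in("side","top","wrist"):
    im=imaging.grab_frame(n); cv2.imwrite(f"pics/{n}0.png",im[:,:,::-1])
    c=imaging.get_calibration(n); print(n,c)
E
```

```text
{'time': 0.0, 'joints': array([ 6.24471154e+01,  1.40826660e+01,  8.93240926e+01, -2.12921573e-03,
        7.67019100e+01, -9.97565100e+00]), 'joint_vel': array([-0.01341953,  0.01872096, -0.18083442,  0.08540794, -0.00487208,
       -0.02711819]), 'effort': array([-1.78721452e-04, -4.15822899e+01, -3.14603376e+01,  6.85528060e-02,
        3.30261618e-02, -1.50403444e-04]), 'eef_pos': array([196.01363758, 619.09314013, 195.06928513]), 'tool_rot': array([-1.79892615e+02, -1.67847449e-02,  1.62423242e+02]), 'contact_force': array([-0.57942095, -0.52222034,  0.33477057]), 'moment': array([-0.00022155, -0.01701135,  0.00186984]), 'grasp_force': 0.0, 'gripper_width': 0.9974948626961977}
side {'K': array([[391.62305788,   0.        , 250.31780133],
       [  0.        , 391.62305788, 189.81213229],
       [  0.        ,   0.        ,   1.        ]]), 'R': array([[ 0.88702014, -0.46136031,  0.01849142],
       [-0.27387198, -0.55794959, -0.78338139],
       [ 0.37173836,  0.68981079, -0.62126618]]), 't': array([-491.71226968,  200.64206666,  958.61574396])}
top {'K': array([[436.15950946,  
[... 170 characters left out ...]
  0.02628185],
       [-0.98394654, -0.00746099, -0.17830744],
       [ 0.17844122, -0.02535757, -0.98362377]]), 't': array([ -30.32750404,  563.19749206, 1403.5948133 ])}
wrist {'K': array([[297.31863964,   0.        , 257.13897035],
       [  0.        , 297.31863964, 185.81709186],
       [  0.        ,   0.        ,   1.        ]]), 'tool_from_camera': array([[ 2.97737649e-04, -9.59688451e-01, -2.81065809e-01,
         8.27235766e+01],
       [ 9.99999840e-01,  4.21175442e-04, -3.78771103e-04,
         7.86823567e-01],
       [ 4.81880270e-04, -2.81065651e-01,  9.59688422e-01,
        -1.88503120e+02],
       [ 0.00000000e+00,  0.00000000e+00,  0.00000000e+00,
         1.00000000e+00]])}
```

View pics/top0.png

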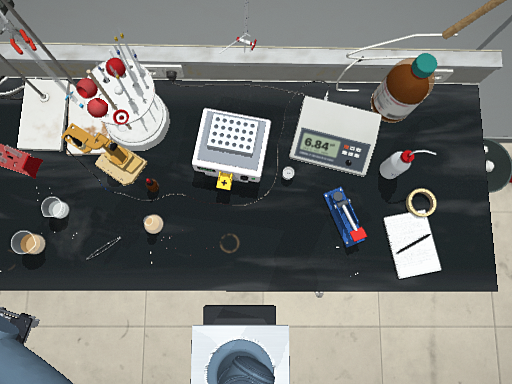

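View pics/side0.png

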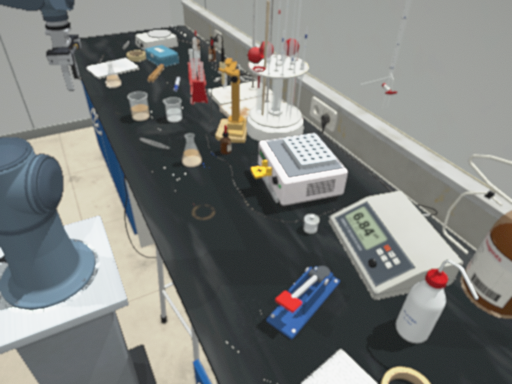

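The top view shows the lug at about (224,183), the jack with its nose at about (335,190) and paddle at (358,235), and the flask at (153,224). The dropper is at (152,186) and the weighing bottle at (288,173). The side view agrees. I'll enlarge the images to measure.

Run:
```python
import cv2
im=cv2.imread("pics/top0.png")
a=cv2.resize(im[160:255,310:380],None,fx=6,fy=6,interpolation=cv2.INTER_CUBIC)
b=cv2.resize(im[100:195,185:245],None,fx=6,fy=6,interpolation=cv2.INTER_CUBIC)
cv2.imwrite("pics/topc.png",cv2.hconcat([a,b]))
im=cv2.imread("pics/side0.png")
a=cv2.resize(im[255:345,255:345],None,fx=4.4,fy=4.4,interpolation=cv2.INTER_CUBIC)
b=cv2.resize(im[125:215,245:335],None,fx=4.4,fy=4.4,interpolation=cv2.INTER_CUBIC)
cv2.imwrite("pics/sidec.png",cv2.hconcat([a,b]))
```

```text
(no output)
```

View pics/topc.png

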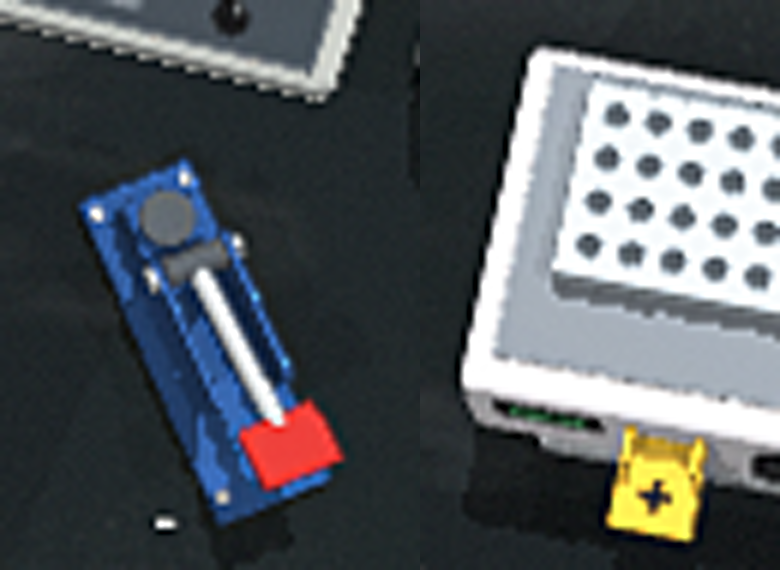

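View pics/sidec.png

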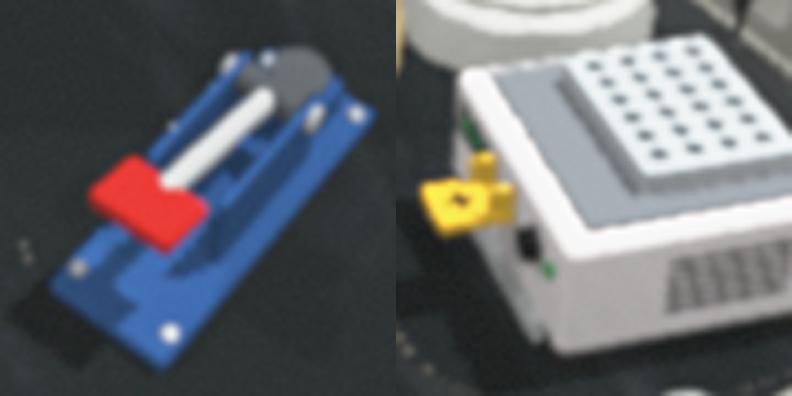

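Pixels picked: jack base corners, saddle and paddle; lug corners, cross and heater top corners, in both views. I'll fit planar poses to these.

```bash
cat > h.py <<'E'
import numpy as np
from bench import telemetry, imaging
from scipy.optimize import least_squares
C={n:imaging.get_calibration(n) for n in("top","side")}
def proj(n,X):
    c=C[n]; p=(np.atleast_2d(X)@c["R"].T+c["t"])@c["K"].T; return p[:,:2]/p[:,2:]
def ray(n,uv,z):
    c=C[n]; o=-c["R"].T@c["t"]; d=c["R"].T@np.linalg.inv(c["K"])@np.array([*uv,1.]); return o+d*(z-o[2])/d[2]
def place(p,L):
    L=np.atleast_2d(L).astype(float); a=np.radians(p[2]); R=np.array([[np.cos(a),-np.sin(a),0],[np.sin(a),np.cos(a),0],[0,0,1]])
    return L@R.T+[p[0],p[1],0]
def fit(obs,p0):
    f=lambda p:np.concatenate([(proj(n,place(p,L))[0]-uv) for n,L,uv in obs])
    r=least_squares(f,p0,loss="soft_l1",x_scale=[10,10,1]); return r.x,f(r.x).reshape(-1,2)
E
python3 - <<'E'
from h import *
a=lambda u,v:(310+u/6,160+v/6)
b=lambda u,v:(185+(u-420)/6,100+v/6)
c=lambda u,v:(255+u/4.4,255+v/4.4)
d=lambda u,v:(245+(u-396)/4.4,125+v/4.4)
J=[("top",(30,35,10),a(80,205)),("top",(30,-35,10),a(183,157)),("top",(-170,35,10),a(222,525)),("top",(0,0,46),a(167,218)),("top",(-142,0,80),a(292,445)),
("side",(30,-35,10),c(375,110)),("side",(-170,-35,10),c(165,360)),("side",(-170,35,10),c(50,280)),("side",(0,0,46),c(300,78)),("side",(-142,0,80),c(145,197))]
H=[("top",(0,0,76),b(655,495)),("top",(-20,23,76),b(607,527)),("top",(-20,-23,76),b(692,542)),("top",(33,115,130),b(465,385)),("top",(233,115,130),b(535,45)),
("side",(0,0,76),d(460,200)),("side",(-20,23,76),d(420,183)),("side",(-20,-23,76),d(443,222)),("side",(33,-115,130),d(565,260)),("side",(33,115,130),d(463,72))]
for n,o,p0 in(("J",J,(500,-200,20)),("H",H,(600,60,-10))):
    for s in("top","side",""):
        p,r=fit([q for q in o if s in q[0]],p0); print(n,s,p.round(1)); 
    print(r.round(1).tolist())
for n,t,s,z in(("flask",(153,224),(192,150),50),("weigh",(288,173),(311,222),40),("dropper",(152,186),(225,143),60)):
    print(n,ray("top",t,z).round(),ray("side",s,z).round())
E
```

```text
J top [ 573.8 -328.1   23. ]
J side [ 576.7 -326.2   22.3]
J  [ 575.4 -327.3   22.4]
[[-0.9, -0.7], [0.3, -0.1], [-0.6, -0.2], [-0.2, -0.6], [-0.7, -0.5], [-0.1, 0.6], [-0.6, 1.7], [-0.7, 0.7], [-0.1, -2.0], [0.8, 0.7]]
H top [607.2  51.9 -10.7]
H side [611.7  53.4 -13. ]
H  [609.1  52.  -11.2]
[[0.6, 0.6], [0.5, -0.3], [0.0, -0.0], [-1.4, -1.7], [0.4, -3.1], [-0.6, 1.1], [-0.0, 1.6], [-0.9, 1.5], [0.4, -6.6], [-1.5, -6.0]]
flask [475. 286.  50.] [485. 290.  50.]
weigh [ 654. -162.   40.] [ 649. -171.   40.]
dropper [601. 293.  60.] [595. 267.  60.]
```

```bash
cat >> h.py <<'E'
from scipy.spatial.transform import Rotation as Ro
def togo(X,yaw,z=None):
    o=telemetry.get_obs(); R=Ro.from_euler("xyz",o["tool_rot"],degrees=True).as_matrix()
    s=R.T@(np.array(X)-o["eef_pos"]); tw=-((yaw-o["tool_rot"][2]+180)%360-180)
    print("pos",o["eef_pos"].round(1),"rot",o["tool_rot"].round(2),"F",o["contact_force"].round(1),"t",o["time"],"slide",s.round(1),"twist",round(tw,1),"w",o["gripper_width"])
E
python3 - <<'E'
from h import *
J=(575.4,-327.3,22.4); g=place(J,(-85,0,0))[0]; print(g)
togo((g[0],g[1],195),22.4)
E
```

```text
[ 496.81358714 -359.69098199    0.        ]
pos [196.1 619.2 195.3] rot [-1.7992e+02 -1.0000e-02  1.6242e+02] F [-0.6  0.4  0.5] t 0.15 slide [-582.3 -842.4    1.4] twist 140.0 w 1.002912337733055
```

Emit:
{"name": "step_arm", "arguments": {"moves": [{"hand":1,"slide":[-0.023,-0.0333,0],"twist":0},{"hand":1,"slide":[-0.023,-0.0333,0],"twist":0},{"hand":1,"slide":[-0.023,-0.0333,0],"twist":0},{"hand":1,"slide":[-0.023,-0.0333,0],"twist":0},{"hand":1,"slide":[-0.023,-0.0333,0],"twist":0},{"hand":1,"slide":[-0.023,-0.0333,0],"twist":0},{"hand":1,"slide":[-0.023,-0.0333,0],"twist":0},{"hand":1,"slide":[-0.023,-0.0333,0],"twist":0},{"hand":1,"slide":[-0.023,-0.0333,0],"twist":0},{"hand":1,"slide":[-0.023,-0.0333,0],"twist":0}]}}

```text
time: 0.98
eef_pos: [314.8, 231.0, 196.0]
tool_rot: [180.0, 0.0, 162.5]
contact_force: [1.3, 0.2, -0.2]
gripper_width: 1.0
grasp_force: 0.0
```

Emit:
{"name": "step_arm", "arguments": {"moves": [{"hand":1,"slide":[-0.023,-0.0333,0],"twist":0},{"hand":1,"slide":[-0.023,-0.0333,0],"twist":0},{"hand":1,"slide":[-0.023,-0.0333,0],"twist":0},{"hand":1,"slide":[-0.023,-0.0333,0],"twist":0},{"hand":1,"slide":[-0.023,-0.0333,0],"twist":0},{"hand":1,"slide":[-0.023,-0.0333,0],"twist":0},{"hand":1,"slide":[-0.023,-0.0333,0],"twist":0},{"hand":1,"slide":[-0.023,-0.0333,0],"twist":0},{"hand":1,"slide":[-0.023,-0.0333,0],"twist":0},{"hand":1,"slide":[-0.023,-0.0333,0],"twist":0}]}}

```text
time: 1.82
eef_pos: [433.6, -156.3, 196.0]
tool_rot: [180.0, 0.0, 162.4]
contact_force: [1.3, 0.8, 0.1]
gripper_width: 0.997
grasp_force: 0.0
```

Emit:
{"name": "step_arm", "arguments": {"moves": [{"hand":1,"slide":[0,0,0],"twist":7},{"hand":1,"slide":[0,0,0],"twist":7},{"hand":1,"slide":[0,0,0],"twist":7},{"hand":1,"slide":[0,0,0],"twist":7},{"hand":1,"slide":[0,0,0],"twist":7},{"hand":1,"slide":[0,0,0],"twist":7},{"hand":1,"slide":[0,0,0],"twist":7},{"hand":1,"slide":[0,0,0],"twist":7},{"hand":1,"slide":[0,0,0],"twist":7},{"hand":1,"slide":[0,0,0],"twist":7}]}}

```text
time: 2.65
eef_pos: [433.5, -154.0, 195.9]
tool_rot: [-180.0, -0.0, 92.1]
contact_force: [0.1, 0.7, 0.3]
gripper_width: 1.004
grasp_force: 0.0
```

Emit:
{"name": "step_arm", "arguments": {"moves": [{"hand":1,"slide":[0,0,0],"twist":7},{"hand":1,"slide":[0,0,0],"twist":7},{"hand":1,"slide":[0,0,0],"twist":7},{"hand":1,"slide":[0,0,0],"twist":7},{"hand":1,"slide":[0,0,0],"twist":7},{"hand":1,"slide":[0,0,0],"twist":7},{"hand":1,"slide":[0,0,0],"twist":7},{"hand":1,"slide":[0,0,0],"twist":7},{"hand":1,"slide":[0,0,0],"twist":7},{"hand":1,"slide":[0,0,0],"twist":7}]}}

```text
time: 3.48
eef_pos: [433.5, -154.0, 195.9]
tool_rot: [-180.0, 0.0, 22.1]
contact_force: [0.2, 0.5, -0.6]
gripper_width: 1.004
grasp_force: 0.0
```

Run:
```python
from h import *
togo((496.8,-359.7,195),22.4)
```

```text
pos [ 433.5 -154.   195.9] rot [-1.7998e+02  2.0000e-02  2.2070e+01] F [ 0.2  0.5 -0.6] t 3.4833 slide [-18.6 214.4   0.8] twist -0.3 w 1.0039895001845607
```

Emit:
{"name": "step_arm", "arguments": {"moves": [{"hand":1,"slide":[-0.0031,0.0357,0],"twist":-0.3},{"hand":1,"slide":[-0.0031,0.0357,0],"twist":0},{"hand":1,"slide":[-0.0031,0.0357,0],"twist":0},{"hand":1,"slide":[-0.0031,0.0357,0],"twist":0},{"hand":1,"slide":[-0.0031,0.0357,0],"twist":0},{"hand":1,"slide":[-0.0031,0.0357,0],"twist":0},{"hand":1,"slide":[0,0,0],"twist":0},{"hand":1,"slide":[0,0,0],"twist":0}]}}

```text
time: 4.15
eef_pos: [498.8, -360.1, 195.1]
tool_rot: [-179.9, 0.0, 22.6]
contact_force: [0.3, 0.5, -0.2]
gripper_width: 1.0
grasp_force: 0.0
```

```bash
cat >> h.py <<'E'
W=imaging.get_calibration("wrist")
def wproj(X,o):
    R=Ro.from_euler("xyz",o["tool_rot"],degrees=True).as_matrix(); T=W["tool_from_camera"]
    t=(np.atleast_2d(X)-o["eef_pos"])@R; c=(t-T[:3,3])@T[:3,:3]
    th=np.arctan2(np.hypot(c[:,0],c[:,1]),c[:,2]); ph=np.arctan2(c[:,1],c[:,0]); K=W["K"]
    return np.c_[K[0,2]+K[0,0]*th*np.cos(ph),K[1,2]+K[1,1]*th*np.sin(ph)]
E
python3 - <<'E'
from h import *
import cv2,pickle
togo((496.8,-359.7,195),22.4)
o=telemetry.get_obs(); im=imaging.grab_frame("wrist")[:,:,::-1].copy()
pickle.dump((o,im),open("w1.pkl","wb"))
im=cv2.resize(im,None,fx=1.5,fy=1.5,interpolation=cv2.INTER_CUBIC)
J=(575.4,-327.3,22.4)
for L in((30,35,10),(30,-35,10),(-170,35,10),(-170,-35,10),(0,0,46),(-142,0,80)):
    u=wproj(place(J,L),o)[0]*1.5; print(L,u.round(1)); cv2.drawMarker(im,tuple(int(x) for x in u.round()),(0,255,0),0,10)
cv2.imwrite("pics/w1.png",im)
E
```

```text
pos [ 498.8 -360.1  195.1] rot [-1.799e+02  3.000e-02  2.262e+01] F [ 0.3  0.5 -0.2] t 4.15 slide [-1.7 -1.1  0.1] twist 0.2 w 1.0003973793198953
(30, 35, 10) [343.8 114.7]
(30, -35, 10) [428.8 115. ]
(-170, 35, 10) [347.3 340.5]
(-170, -35, 10) [423.5 340.8]
(0, 0, 46) [386.1 150. ]
(-142, 0, 80) [385.3 345.2]
```

View pics/w1.png

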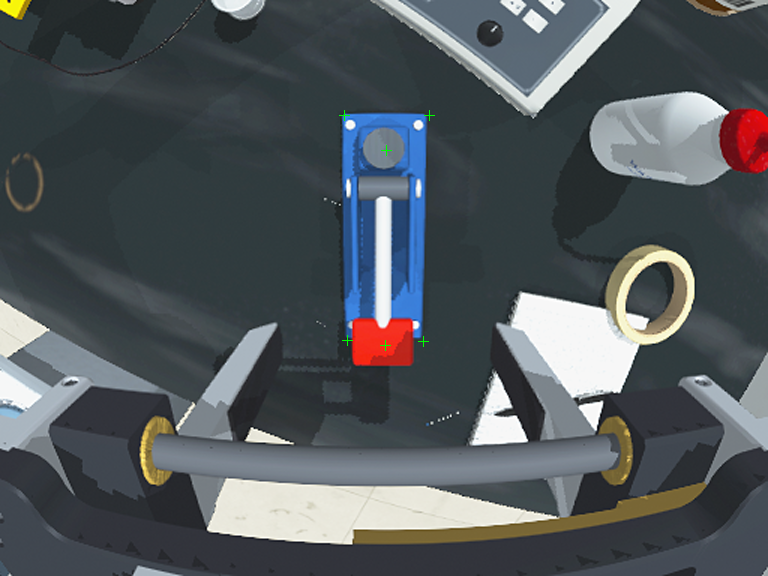

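The wrist view confirms the fit: saddle observed at (383,148) and predicted at (386,150), about 1 mm off. Descending to the cheeks.

Emit:
{"name": "step_arm", "arguments": {"moves": [{"hand":1,"slide":[-0.0017,-0.0018,0.03],"twist":0.2},{"hand":1,"slide":[0,0,0.03],"twist":0},{"hand":1,"slide":[0,0,0.03],"twist":0},{"hand":1,"slide":[0,0,0.03],"twist":0},{"hand":1,"slide":[0,0,0.02],"twist":0},{"hand":1,"slide":[0,0,0.014],"twist":0},{"hand":1,"slide":[0,0,0],"twist":0},{"hand":1,"slide":[0,0,0],"twist":0}]}}

```text
time: 4.87
eef_pos: [496.9, -357.3, 42.5]
tool_rot: [-180.0, 0.0, 22.6]
contact_force: [-0.2, -0.0, 1.3]
gripper_width: 0.999
grasp_force: 0.0
```

Emit:
{"name": "step_arm", "arguments": {"moves": [{"hand":-1,"slide":[0,0,0],"twist":0},{"hand":-1,"slide":[0,0,0],"twist":0},{"hand":-1,"slide":[0,0,0],"twist":0},{"hand":-1,"slide":[0,0,0],"twist":0},{"hand":-1,"slide":[0,0,0],"twist":0},{"hand":-1,"slide":[0,0,0],"twist":0},{"hand":-1,"slide":[0,0,0],"twist":0},{"hand":-1,"slide":[0,0,0],"twist":0}], "force": 40}}

```text
time: 5.53
eef_pos: [496.8, -358.1, 42.2]
tool_rot: [180.0, -0.0, 22.5]
contact_force: [-0.7, -1.7, -0.1]
gripper_width: 0.503
grasp_force: 40.0
```

Emit:
{"name": "step_arm", "arguments": {"moves": [{"hand":-1,"slide":[0,0,-0.01],"twist":0},{"hand":-1,"slide":[0,0,-0.015],"twist":0},{"hand":-1,"slide":[0,0,0],"twist":0},{"hand":-1,"slide":[-0.0089,-0.0308,0],"twist":0},{"hand":-1,"slide":[-0.0089,-0.0308,0],"twist":0},{"hand":-1,"slide":[0.0134,-0.0323,0],"twist":0},{"hand":-1,"slide":[0.0134,-0.0323,0],"twist":0},{"hand":-1,"slide":[0.0134,-0.0323,0],"twist":0},{"hand":-1,"slide":[0.0134,-0.0323,0],"twist":0},{"hand":-1,"slide":[0.0134,-0.0323,0],"twist":0}]}}

```text
time: 6.37
eef_pos: [456.2, -131.8, 66.8]
tool_rot: [180.0, 0.0, 22.5]
contact_force: [1.0, -1.3, -6.9]
gripper_width: 0.504
grasp_force: 40.0
```

Emit:
{"name": "step_arm", "arguments": {"moves": [{"hand":-1,"slide":[0.0134,-0.0323,0],"twist":0},{"hand":-1,"slide":[0.0134,-0.0323,0],"twist":0},{"hand":-1,"slide":[0.0134,-0.0323,0],"twist":0},{"hand":-1,"slide":[0.0134,-0.0323,0],"twist":0},{"hand":-1,"slide":[0.0134,-0.0323,0],"twist":0},{"hand":-1,"slide":[0.0134,-0.0323,0],"twist":0},{"hand":-1,"slide":[0,0,0],"twist":6.7},{"hand":-1,"slide":[0,0,0],"twist":6.7},{"hand":-1,"slide":[0,0,0],"twist":6.7},{"hand":-1,"slide":[0,0,0],"twist":6.7}]}}

```text
time: 7.2
eef_pos: [456.3, 77.7, 66.6]
tool_rot: [-179.9, 0.0, -4.5]
contact_force: [1.2, 2.0, -5.9]
gripper_width: 0.507
grasp_force: 40.0
```

Emit:
{"name": "step_arm", "arguments": {"moves": [{"hand":-1,"slide":[0,0,0],"twist":6.7},{"hand":-1,"slide":[0,0,0],"twist":0},{"hand":-1,"slide":[0,0,0],"twist":0},{"hand":-1,"slide":[0,0,0],"twist":0}]}}

```text
time: 7.53
eef_pos: [456.3, 76.4, 66.8]
tool_rot: [180.0, 0.1, -10.9]
contact_force: [-1.0, -1.6, -4.5]
gripper_width: 0.506
grasp_force: 39.8
```

Run:
```python
from h import *
import cv2,pickle
H=(609.1,52,-11.2)
g=place(H,(-155,0,0))[0]; togo((g[0],g[1],67),-11.2)
o=telemetry.get_obs(); im=imaging.grab_frame("wrist")[:,:,::-1].copy()
pickle.dump((o,im),open("w2.pkl","wb"))
s=1.5; im=cv2.resize(im,None,fx=s,fy=s,interpolation=cv2.INTER_CUBIC)
for L in((0,0,76),(-20,23,76),(-20,-23,76),(33,115,130),(33,-115,130)):
    u=wproj(place(H,L),o)[0]*s; print(L,u.round(1)); cv2.drawMarker(im,tuple(int(x) for x in u.round()),(0,255,0),0,10)
cv2.imwrite("pics/w2.png",im)
```

```text
pos [456.3  76.4  66.8] rot [ 1.7995e+02  6.0000e-02 -1.0860e+01] F [-1.  -1.6 -4.5] t 7.5333 slide [-0.3 -5.7 -0.2] twist 0.3 w 0.5061294169851539
(0, 0, 76) [375.8 -21. ]
(-20, 23, 76) [317.8  24.7]
(-20, -23, 76) [433.2  24.5]
(33, 115, 130) [ 61.8 -96.5]
(33, -115, 130) [694.7 -99.6]
```

View pics/w2.png

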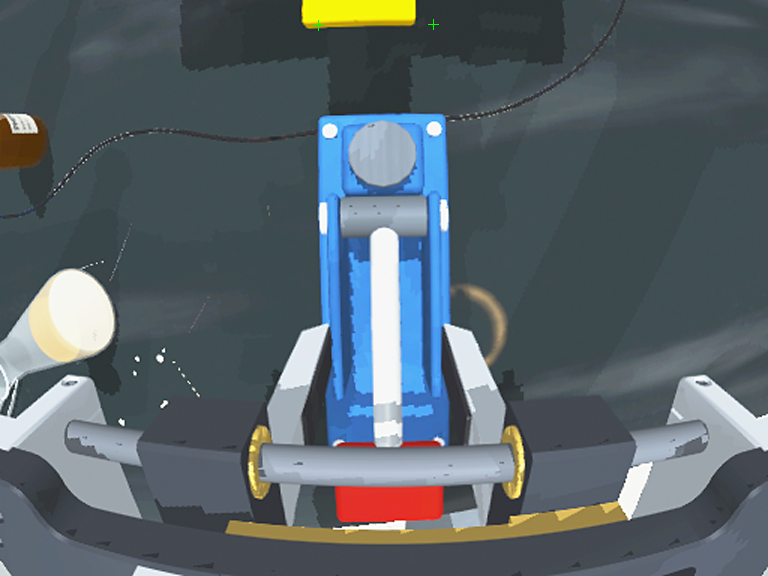

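The lug's front corners appear at about (302,27) and (415,24), roughly 17 px (7 mm) left of the prediction. The saddle is at (383,153). I'll measure the edges numerically.

Run:
```python
from h import *
import cv2,pickle
o,im=pickle.load(open("w2.pkl","rb"))
b,g,r=[im[:,:,i].astype(int) for i in range(3)]
m=(r>120)&(g>110)&(b<80); m[40:]=0
for y in(0,4,8,12,14): x=np.where(m[y])[0]; print(y,x.min(),x.max())
for x in range(202,278,8):
    print(x,im[10:21,x,2].tolist())
# per-view: base edges of jack
R=Ro.from_euler("xyz",o["tool_rot"],degrees=True).as_matrix()
for L in((115,35,-35),(115,-35,-35),(85,0,4),(65,23,0)):
    # jack frame pts rel. grip, in tool frame: y flipped, z down (tcp at z=42+25)
    pass
blue=(b>r+60)&(b>120)
for y in(80,100,150,170): x=np.where(blue[y])[0]; print("blue",y,x.min(),x.max())
for z in(44,53):
  J=(*(o["eef_pos"]+R@np.array([85,0,0]))[:2],o["tool_rot"][2])
  print("pred saddle",z,wproj(place(J,(0,0,z+25)),o)*1.5, wproj(place(J,[(-0,16,z+25),(0,-16,z+25)]),o)*1.5)
print("base pred",wproj(place(J,[(30,35,35),(30,-35,35)]),o))
```

```text
0 202 276
4 201 276
8 201 276
12 201 276
14 201 275
202 [255, 255, 255, 255, 255, 192, 108, 35, 41, 45, 46]
210 [247, 247, 247, 248, 247, 222, 185, 192, 164, 46, 43]
218 [247, 247, 248, 248, 241, 199, 188, 197, 48, 41, 45]
226 [247, 247, 248, 248, 230, 188, 192, 198, 37, 46, 50]
234 [247, 247, 248, 247, 216, 188, 194, 160, 39, 47, 49]
242 [247, 248, 248, 243, 208, 189, 191, 112, 43, 48, 49]
250 [247, 248, 248, 238, 198, 185, 179, 78, 40, 45, 46]
258 [247, 248, 248, 234, 197, 190, 181, 71, 41, 45, 45]
266 [247, 248, 248, 234, 197, 190, 179, 74, 41, 44, 46]
274 [248, 248, 249, 237, 193, 204, 159, 49, 42, 45, 45]
blue 80 212 296
blue 100 212 297
blue 150 218 299
blue 170 213 299
pred saddle 44 [[387.56844002 143.5640455 ]] [[348.73699358 143.85511372]
 [426.36327063 143.94335685]]
pred saddle 53 [[387.69368193 143.17766974]] [[346.89560598 143.4999499 ]
 [428.4493077  143.59739416]]
base pred [[210.26877044  57.33080471]
 [305.94789163  57.46415326]]
```

Run:
```python
from h import *
import pickle
o,im=pickle.load(open("w2.pkl","rb"))
R=Ro.from_euler("xyz",o["tool_rot"],degrees=True).as_matrix()
G=o["eef_pos"]
L=np.array([(30,35,10),(30,-35,10),(0,0,46),(0,16,46),(0,-16,46),(-142,23,80),(-142,-23,80),(22,29,10),(22,-29,10)],float)
uv=np.array([(318,115),(447,115),(382,153.5),(348.5,153.5),(416,153.5),(337,490),(442,490),(329.5,131),(434,129)])/1.5
def f(p):
    a=Ro.from_euler("zyx",p[:3],degrees=True).as_matrix()
    X=(L-[-85,0,45])@a.T+[G[0]+p[3],G[1]+p[4],p[5]]
    return (wproj(X,o)-uv).ravel()
r=least_squares(f,[-11,5,0,0,0,60],loss="soft_l1"); print(r.x.round(2)); print(f(r.x).reshape(-1,2).round(1).tolist())
a=Ro.from_euler("zyx",r.x[:3],degrees=True).as_matrix()
for l in((30,0,0),(-170,0,0),(0,0,44)): print(l,((np.array(l)-[-85,0,45])@a.T+[G[0]+r.x[3],G[1]+r.x[4],r.x[5]]).round(1))
```

```text
[-10.32  12.57   2.6   -2.22   1.31  69.67]
[[-0.2, 1.2], [-0.3, -0.1], [0.5, 0.1], [-0.9, 0.7], [1.4, -0.0], [-3.1, 0.1], [0.7, -1.0], [-0.7, -0.6], [1.4, -0.3]]
(30, 0, 0) [5.547e+02 6.030e+01 3.000e-01]
(-170, 0, 0) [362.6  94.1  44.7]
(0, 0, 44) [535.5  63.4  49.8]
```

The jack has drooped about 12.6° in the grip, with its nose resting on the bench. I'll set it down flat, easing the grip so it settles, and re-grip.

Emit:
{"name": "step_arm", "arguments": {"moves": [{"hand":-1,"slide":[0,0,0.006],"twist":0},{"hand":-1,"slide":[0,0,0.006],"twist":0},{"hand":-1,"slide":[0,0,0.006],"twist":0},{"hand":-1,"slide":[0,0,0.004],"twist":0},{"hand":-1,"slide":[0,0,0.002],"twist":0},{"hand":-1,"slide":[0,0,0],"twist":0}], "force": 15}}

```text
time: 8.08
eef_pos: [456.3, 76.9, 43.6]
tool_rot: [180.0, 0.2, -10.9]
contact_force: [-7.9, 0.8, 7.4]
gripper_width: 0.507
grasp_force: 15.0
```

Emit:
{"name": "step_arm", "arguments": {"moves": [{"hand":-0.1,"slide":[0,0,0],"twist":0},{"hand":0.2,"slide":[0,0,0],"twist":0},{"hand":0.2,"slide":[0,0,0],"twist":0},{"hand":0.2,"slide":[0,0,0],"twist":0}]}}

```text
time: 8.42
eef_pos: [458.4, 76.6, 43.9]
tool_rot: [-180.0, -0.2, -11.0]
contact_force: [-0.2, 0.1, 0.5]
gripper_width: 0.598
grasp_force: 0.0
```

Emit:
{"name": "step_arm", "arguments": {"moves": [{"hand":-1,"slide":[0,0,0],"twist":0},{"hand":-1,"slide":[0,0,0],"twist":0},{"hand":-1,"slide":[0,0,0],"twist":0},{"hand":-1,"slide":[0,0,0],"twist":0}], "force": 40}}

```text
time: 8.75
eef_pos: [457.5, 76.7, 43.5]
tool_rot: [-180.0, -0.1, -11.0]
contact_force: [1.1, -0.5, -0.6]
gripper_width: 0.505
grasp_force: 40.0
```

Run:
```python
from h import *
import cv2,pickle
togo((456,82,42),-11.2)
o=telemetry.get_obs(); im=imaging.grab_frame("wrist")[:,:,::-1].copy()
pickle.dump((o,im),open("w3.pkl","wb"))
cv2.imwrite("pics/w3.png",cv2.resize(im[:200,130:390],None,fx=3,fy=3,interpolation=cv2.INTER_CUBIC))
```

```text
pos [457.5  76.7  43.5] rot [-1.7999e+02 -9.0000e-02 -1.0980e+01] F [ 1.1 -0.5 -0.6] t 8.75 slide [-2.5 -4.9  1.5] twist 0.2 w 0.5046020086586027
```

View pics/w3.png

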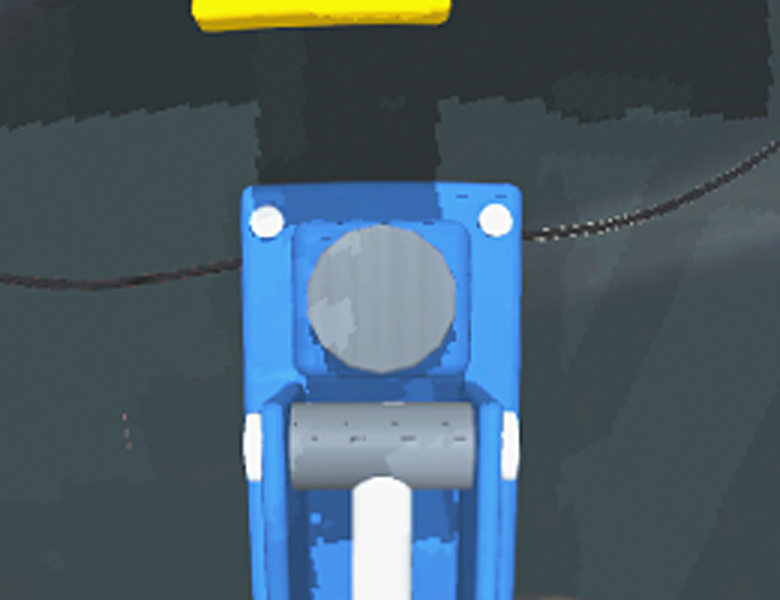

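The jack now stands flat: saddle at (382,298) and nose edge at y≈185 in the crop. The lug's front face runs from (193,10) to (452,7), left of the jack's line.

Run:
```python
from h import *
import pickle
o,im=pickle.load(open("w3.pkl","rb")); G=o["eef_pos"]
b,g,r=[im[:,:,i].astype(int) for i in range(3)]
y=(r>120)&(g>110)&(b<80); y[30:]=0
for v in(0,1,2,3): x=np.where(y[v])[0]; print(v,x.min(),x.max())
c=lambda u,v:np.array([130+u/3,v/3])
def run(L,uv,p0):
    L=np.array(L,float); uv=np.array(uv)
    f=lambda p:(wproj(place(p,L),o)-uv).ravel()
    q=least_squares(f,p0,loss="soft_l1",x_scale=[10,10,1]); print(q.x.round(2),f(q.x).reshape(-1,2).round(1).tolist()); return q.x
for z in (44,53):
  J=run([(30,35,10),(30,-35,10),(0,0,z),(0,16,z),(0,-16,z)],[c(243,187),c(522,185),c(382,298),c(307,298),c(456,298)],(540,60,-11))
uvH=[c(193,10),c(452,7),c(205,32),c(447,23)]
H=run([(-20,23,76),(-20,-23,76),(-20,23,66),(-20,-23,66)],uvH,(609,52,-11))
# fixed yaw variants
for yaw in(-10,-11,-12):
  h=least_squares(lambda p:(wproj(place((p[0],p[1],yaw),[(-20,23,76),(-20,-23,76),(-20,23,66),(-20,-23,66)]),o)-uvH).ravel(),H[:2],loss="soft_l1").x
  a=np.radians(yaw); d=h-J[:2]; print(yaw,h.round(1),"jack->lug along,lat",(d@[np.cos(a),np.sin(a)]).round(1),(d@[-np.sin(a),np.cos(a)]).round(1))
```

```text
0 194 279
1 194 279
2 194 279
3 194 279
[538.71  61.6  -10.88] [[-1.2, -1.2], [0.6, -0.7], [0.0, 0.3], [-0.6, 0.5], [0.9, 0.4]]
[538.67  61.56 -10.84] [[-1.2, -1.1], [0.7, -0.7], [0.1, 0.2], [-1.8, 0.5], [2.3, 0.4]]
[612.59  58.03 -11.08] [[-0.5, 0.9], [0.5, -0.1], [-0.9, -1.1], [0.8, 0.1]]
-10 [612.5  58.4] jack->lug along,lat 73.2 9.7
-11 [612.6  58.1] jack->lug along,lat 73.2 10.7
-12 [612.7  57.7] jack->lug along,lat 73.2 11.6
```

Emit:
{"name": "step_arm", "arguments": {"moves": [{"hand":-1,"slide":[0,-0.005,0],"twist":0},{"hand":-1,"slide":[0,-0.0057,0],"twist":0},{"hand":-1,"slide":[0.01,0,0],"twist":0},{"hand":-1,"slide":[0.01,0,0],"twist":0},{"hand":-1,"slide":[0.01,0,0],"twist":0},{"hand":-1,"slide":[0.01,0,0],"twist":0},{"hand":-1,"slide":[0.005,0,0],"twist":0},{"hand":-1,"slide":[0,0,0],"twist":0},{"hand":-1,"slide":[0,0,0],"twist":0}]}}

```text
time: 9.55
eef_pos: [501.4, 79.4, 43.5]
tool_rot: [180.0, 0.3, -11.0]
contact_force: [-6.5, 1.7, 10.1]
gripper_width: 0.501
grasp_force: 40.0
```

Run:
```python
from h import *
import cv2,pickle
togo((456,82,42),-11.0)
o=telemetry.get_obs(); im=imaging.grab_frame("wrist")[:,:,::-1].copy(); t=imaging.grab_frame("top")[:,:,::-1].copy()
pickle.dump((o,im,t),open("w4.pkl","wb"))
a=cv2.resize(im[:130,150:370],None,fx=3,fy=3,interpolation=cv2.INTER_CUBIC)
b=cv2.resize(t[160:200,180:290],None,fx=6,fy=6,interpolation=cv2.INTER_CUBIC)[:200]
cv2.imwrite("pics/w4.png",cv2.vconcat([a,b]))
```

```text
pos [501.4  79.4  43.5] rot [180.     0.31 -10.97] F [-6.5  1.7 10.1] t 9.55 slide [-45.1   6.    1.7] twist 0.0 w 0.5012848982124651
```

View pics/w4.png

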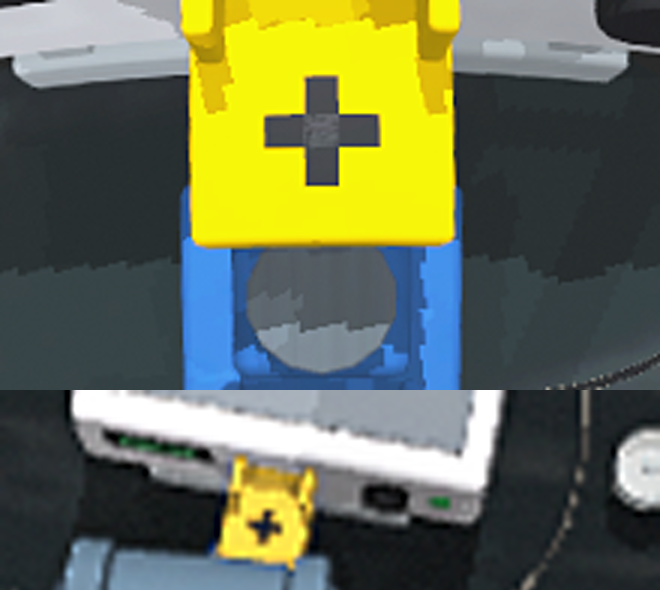

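Lateral alignment is good: cross at u=322, saddle centre at u=322, and the lug edge is level in the image. About 28 mm remains. I'll relieve the downward pressure and creep in.

Emit:
{"name": "step_arm", "arguments": {"moves": [{"hand":-1,"slide":[0,0,-0.001],"twist":0},{"hand":-1,"slide":[0.005,0,0],"twist":0},{"hand":-1,"slide":[0.005,0,0],"twist":0},{"hand":-1,"slide":[0.005,0,0],"twist":0},{"hand":-1,"slide":[0.004,0,0],"twist":0},{"hand":-1,"slide":[0.002,0,0],"twist":0},{"hand":-1,"slide":[0,0,0],"twist":0}]}}

```text
time: 10.23
eef_pos: [521.4, 75.3, 43.5]
tool_rot: [180.0, 0.4, -11.0]
contact_force: [-8.1, 1.3, 5.0]
gripper_width: 0.501
grasp_force: 40.0
```

Emit:
{"name": "step_arm", "arguments": {"moves": [{"hand":-1,"slide":[0.001,0,0],"twist":0},{"hand":-1,"slide":[0.001,0,0],"twist":0},{"hand":-1,"slide":[0,0,0],"twist":0}]}}

```text
time: 10.48
eef_pos: [522.7, 75.0, 43.5]
tool_rot: [180.0, 0.5, -11.0]
contact_force: [-9.3, 1.3, 7.7]
gripper_width: 0.508
grasp_force: 40.0
```

Emit:
{"name": "step_arm", "arguments": {"moves": [{"hand":-1,"slide":[0.001,0,0],"twist":0},{"hand":-1,"slide":[0.001,0,0],"twist":0},{"hand":-1,"slide":[0,0,0],"twist":0}]}}

```text
time: 10.73
eef_pos: [524.7, 74.7, 43.5]
tool_rot: [180.0, 0.4, -11.0]
contact_force: [-9.3, 0.9, 6.9]
gripper_width: 0.503
grasp_force: 40.0
```

Emit:
{"name": "step_arm", "arguments": {"moves": [{"hand":-1,"slide":[0,0,-0.0007],"twist":0},{"hand":-1,"slide":[0.001,0,0],"twist":0},{"hand":-1,"slide":[0.001,0,0],"twist":0},{"hand":-1,"slide":[0,0,0],"twist":0}]}}

```text
time: 11.07
eef_pos: [527.6, 73.9, 43.5]
tool_rot: [180.0, 0.3, -11.0]
contact_force: [-4.9, 0.8, -2.0]
gripper_width: 0.503
grasp_force: 40.0
```

Emit:
{"name": "step_arm", "arguments": {"moves": [{"hand":-1,"slide":[0.001,0,0],"twist":0},{"hand":-1,"slide":[0.001,0,0],"twist":0},{"hand":-1,"slide":[0,0,0],"twist":0}]}}

```text
time: 11.32
eef_pos: [530.3, 73.2, 43.7]
tool_rot: [180.0, 0.2, -11.0]
contact_force: [-4.0, 0.1, -4.3]
gripper_width: 0.501
grasp_force: 40.0
```

Emit:
{"name": "step_arm", "arguments": {"moves": [{"hand":-1,"slide":[0.001,0,0],"twist":0},{"hand":-1,"slide":[0.001,0,0],"twist":0},{"hand":-1,"slide":[0,0,0],"twist":0}]}}

```text
time: 11.57
eef_pos: [530.3, 73.1, 43.5]
tool_rot: [179.9, 0.5, -11.0]
contact_force: [-10.8, 1.0, -0.3]
gripper_width: 0.504
grasp_force: 40.0
```

Contact: the force rose to about 11 N with no further motion, at the predicted distance. I'll ease off, release, rise and go over the paddle.

Emit:
{"name": "step_arm", "arguments": {"moves": [{"hand":-1,"slide":[-0.0012,0,0],"twist":0},{"hand":0.1,"slide":[0,0,0],"twist":0},{"hand":0.6,"slide":[0,0,0],"twist":0},{"hand":0.6,"slide":[0,0,0],"twist":0},{"hand":0.6,"slide":[0,0,0],"twist":0},{"hand":0.6,"slide":[0,0,-0.02],"twist":0},{"hand":0.6,"slide":[0,0,-0.025],"twist":0},{"hand":0.6,"slide":[0,0,-0.03],"twist":0}]}}

```text
time: 12.23
eef_pos: [531.8, 72.9, 119.9]
tool_rot: [180.0, 0.1, -11.0]
contact_force: [0.4, -0.4, -0.1]
gripper_width: 0.799
grasp_force: 0.0
```

Emit:
{"name": "step_arm", "arguments": {"moves": [{"hand":-1,"slide":[-0.03,0,0],"twist":0},{"hand":-1,"slide":[-0.03,0,0],"twist":0},{"hand":-1,"slide":[0,0,0],"twist":0},{"hand":-1,"slide":[0,0,0],"twist":0},{"hand":-1,"slide":[0,0,0],"twist":0},{"hand":-1,"slide":[0,0,0],"twist":0},{"hand":-1,"slide":[0,0,0],"twist":0},{"hand":-1,"slide":[0,0,0],"twist":0}]}}

```text
time: 12.9
eef_pos: [474.2, 84.2, 119.9]
tool_rot: [-180.0, -0.0, -11.0]
contact_force: [-0.4, -0.1, 0.6]
gripper_width: 0.272
grasp_force: 0.0
```

Run:
```python
from h import *
import cv2,pickle
o0,_,t0=pickle.load(open("w4.pkl","rb"))
o=telemetry.get_obs(); im=imaging.grab_frame("wrist")[:,:,::-1].copy(); s=imaging.grab_frame("side")[:,:,::-1].copy()
pickle.dump((o,im,s),open("w5.pkl","wb"))
print(o["eef_pos"],o["tool_rot"],o["contact_force"],o["gripper_width"])
# red paddle and lug in wrist
b,g,r=[im[:,:,i].astype(int) for i in range(3)]
for n,m in(("red",(r>130)&(g<70)&(b<70)),("yel",(r>120)&(g>110)&(b<80))):
    k,l,st,c=cv2.connectedComponentsWithStats(m.astype(np.uint8)); i=1+st[1:,4].argmax(); print(n,st[i],c[i])
# heater motion in side view since the start
a=cv2.imread("pics/side0.png")[120:210,245:350]; b=s[120:210,245:350]
print("shift px",cv2.phaseCorrelate(cv2.cvtColor(a[:, 20:],cv2.COLOR_BGR2GRAY).astype(float),cv2.cvtColor(b[:,20:],cv2.COLOR_BGR2GRAY).astype(float)))
cv2.imwrite("pics/w5.png",cv2.resize(im,None,fx=1.5,fy=1.5,interpolation=cv2.INTER_CUBIC))
```

```text
[474.20312855  84.22463586 119.9231731 ] [-1.79999463e+02 -1.18551107e-02 -1.09984510e+01] [-0.38405983 -0.05269037  0.56834467] 0.2721507684416616
red [ 230  183   56   43 2062] [257.57129001 204.14015519]
yel [ 227    0   60   55 2925] [255.98324786  26.62051282]
shift px ((0.060645127137384236, 0.006344026605731301), 0.943214723918548)
```

View pics/w5.png

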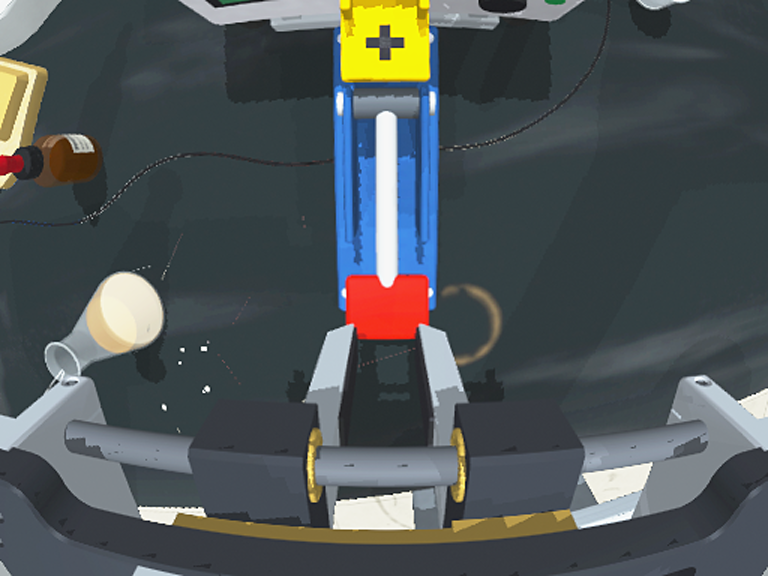

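The jack sits square under the lug and the heater has not moved (0.06 px shift). The paddle is centred at about (386,306), in line with the closing fingers. Checking paddle versus tool position.

Run:
```python
from h import *
import pickle
o,_,_=pickle.load(open("w5.pkl","rb"))
yaw=o["tool_rot"][2]
f=lambda p:(wproj([p[0],p[1],80],o)[0]-[257.6,202.5])
x=least_squares(f,o["eef_pos"][:2]).x; print("paddle",x); togo((*x,120),-11)
```

```text
paddle [474.81786229  84.45267588]
pos [473.8  84.3 119.8] rot [ 1.800e+02  1.000e-02 -1.099e+01] F [ 0.4 -0.7 -1.1] t 13.0 slide [ 0.9 -0.3 -0.2] twist 0.0 w 0.18392667107753138
```

Emit:
{"name": "step_arm", "arguments": {"moves": [{"hand":-1,"slide":[0,0,0.01],"twist":0},{"hand":-1,"slide":[0,0,0],"twist":0},{"hand":-1,"slide":[0,0,0],"twist":0},{"hand":-1,"slide":[0,0,0],"twist":0},{"hand":-1,"slide":[0,0,0],"twist":0}]}}

```text
time: 13.42
eef_pos: [473.4, 84.5, 109.8]
tool_rot: [-180.0, -0.0, -11.0]
contact_force: [0.2, -0.2, -0.8]
gripper_width: 0.002
grasp_force: 0.0
```

Emit:
{"name": "step_arm", "arguments": {"moves": [{"hand":-1,"slide":[0,0,0.01],"twist":0},{"hand":-1,"slide":[0,0,0.008],"twist":0},{"hand":-1,"slide":[0,0,0.008],"twist":0},{"hand":-1,"slide":[0,0,0.008],"twist":0},{"hand":-1,"slide":[0,0,0.008],"twist":0},{"hand":-1,"slide":[0,0,0.008],"twist":0},{"hand":-1,"slide":[0,0,0.008],"twist":0},{"hand":-1,"slide":[0,0,0.008],"twist":0},{"hand":-1,"slide":[0,0,0.006],"twist":0},{"hand":-1,"slide":[0,0,0],"twist":0}]}}

```text
time: 14.25
eef_pos: [473.0, 84.5, 36.6]
tool_rot: [180.0, 0.1, -11.0]
contact_force: [-1.9, 1.4, 2.6]
gripper_width: 0.009
grasp_force: 1.6
```

Emit:
{"name": "step_arm", "arguments": {"moves": [{"hand":-1,"slide":[0,0,0.001],"twist":0},{"hand":-1,"slide":[0,0,0.001],"twist":0},{"hand":-1,"slide":[0,0,0],"twist":0}]}}

```text
time: 14.5
eef_pos: [473.2, 84.5, 35.8]
tool_rot: [180.0, 0.0, -11.0]
contact_force: [-3.3, -0.4, 3.3]
gripper_width: 0.002
grasp_force: 1.8
```

Emit:
{"name": "step_arm", "arguments": {"moves": [{"hand":-1,"slide":[0,0,0.001],"twist":0},{"hand":-1,"slide":[0,0,0.001],"twist":0},{"hand":-1,"slide":[0,0,0],"twist":0}]}}

```text
time: 14.75
eef_pos: [473.5, 84.4, 33.9]
tool_rot: [180.0, -0.0, -11.0]
contact_force: [-2.6, -0.1, 2.4]
gripper_width: 0.004
grasp_force: 1.8
```

Emit:
{"name": "step_arm", "arguments": {"moves": [{"hand":-1,"slide":[0,0,0.001],"twist":0},{"hand":-1,"slide":[0,0,0],"twist":0}]}}

```text
time: 14.92
eef_pos: [473.5, 84.4, 32.8]
tool_rot: [180.0, -0.0, -11.0]
contact_force: [-2.2, -0.1, 3.1]
gripper_width: 0.007
grasp_force: 1.8
```

Run:
```python
from h import *
import cv2
o=telemetry.get_obs(); im=imaging.grab_frame("wrist")[:,:,::-1].copy(); s=imaging.grab_frame("side")[:,:,::-1].copy(); s0=cv2.imread("pics/side0.png")
for n,i in(("w",im),("side",s)):
    b,g,r=[i[:,:,k].astype(int) for k in range(3)]; m=(r>130)&(g<70)&(b<70)
    k,l,st,c=cv2.connectedComponentsWithStats(m.astype(np.uint8)); q=1+st[1:,4].argsort()[::-1][:3]; print(n,st[q].tolist())
J=(608.7,58.5,-11); 
for x,z in((-142,80),(-141,23)): P=place(J,[(x+a,y,z) for a in(-18,18) for y in(-23,23)]); print(z,wproj(P,o).round().tolist(),proj("side",P).round().tolist())
a=cv2.resize(im[60:260,150:370],None,fx=1.8,fy=1.8,interpolation=cv2.INTER_CUBIC); b=cv2.resize(s[130:235,190:305],None,fx=3.42,fy=3.42,interpolation=cv2.INTER_CUBIC)[:360]
cv2.imwrite("pics/w6.png",cv2.hconcat([a,b[:,:400]]) if len(b)==360 else a)
```

```text
w [[264, 204, 29, 48, 725], [224, 205, 29, 47, 670], [256, 218, 1, 1, 1]]
side [[427, 270, 21, 15, 227], [248, 45, 16, 14, 92], [206, 184, 13, 11, 73]]
80 [[297.0, 289.0], [218.0, 289.0], [301.0, 234.0], [214.0, 234.0]] [[207.0, 182.0], [204.0, 173.0], [219.0, 180.0], [216.0, 171.0]]
23 [[288.0, 243.0], [227.0, 243.0], [290.0, 198.0], [225.0, 198.0]] [[208.0, 198.0], [205.0, 188.0], [220.0, 196.0], [217.0, 186.0]]
```

View pics/w6.png

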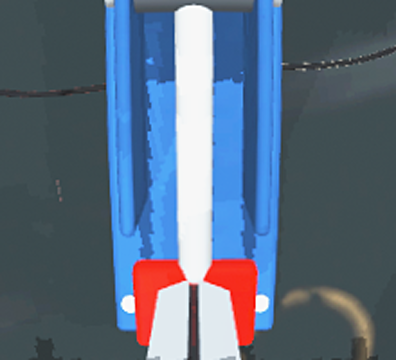

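Run:
```python
from h import *
o=telemetry.get_obs(); R=Ro.from_euler("xyz",o["tool_rot"],degrees=True).as_matrix()
print(o["eef_pos"],o["contact_force"],o["moment"],o["time"])
for t in((8,0,14),(-8,0,14),(8,8,14),(8,0,4)): print(t,wproj(o["eef_pos"]+R@np.array(t,float),o).round(1))
uv=np.array([(225,205.6),(292.8,205.6),(226.7,251.7),(291,251.7)])
L=np.array([(18,23,0),(18,-23,0),(-18,23,0),(-18,-23,0)],float)
def f(p):
    A=Ro.from_euler("ZY",[-11,p[3]],degrees=True).as_matrix(); return (wproj(L@A.T+p[:3],o)-uv).ravel()
q=least_squares(f,[474,84,25,0],x_scale=[5,5,5,3]); print(q.x.round(1),f(q.x).round(1), "tool x rel",(R.T@(q.x[:3]-o["eef_pos"])).round(1))
# cheeks/base check: base rear edge and rear bolts
b=np.array([[(-170,35,10),(-170,-35,10)]])[0]
print(wproj(place((608.7,58.5,-11),b),o).round(1), "seen base rear corners ~", (150+118/1.8,60+328/1.8),(150+273/1.8,60+328/1.8))
```

```text
[473.56280377  84.41969     32.92823167] [-2.84531455  0.24544043  3.49682811] [-0.0317513   0.64888083 -0.01127909] 15.0167
(8, 0, 14) [[258.1 204.8]]
(-8, 0, 14) [[258.1 225. ]]
(8, 8, 14) [[269.2 204.8]]
(8, 0, 4) [[258.2 209.7]]
[468.4  84.9  33.4  -1.3] [-0.1 -0.1  0.2 -0.   0.2  0.1 -0.4  0. ] tool x rel [-5.2  0.5 -0.4]
[[214.2 247.7]
 [300.9 247.7]] seen base rear corners ~ (215.55555555555554, 242.22222222222223) (301.66666666666663, 242.22222222222223)
```

Emit:
{"name": "step_arm", "arguments": {"moves": [{"hand":-1,"slide":[0,0,0.002],"twist":0},{"hand":-1,"slide":[0,0,0.002],"twist":0},{"hand":-1,"slide":[0,0,0],"twist":0}]}}

```text
time: 15.27
eef_pos: [473.9, 84.4, 28.8]
tool_rot: [-180.0, -0.1, -11.0]
contact_force: [-0.5, -0.4, 3.2]
gripper_width: 0.006
grasp_force: 1.7
```

```bash
cat >> h.py <<'E'
def red():
    import cv2
    for n in("wrist","side"):
        i=imaging.grab_frame(n)[:,:,::-1]; b,g,r=[i[:,:,k].astype(int) for k in range(3)]; m=(r>110)&(g<70)&(b<70)
        k,l,st,c=cv2.connectedComponentsWithStats(m.astype(np.uint8)); q=[a for a in range(1,k) if st[a,4]>15 and (n=="wrist" or (abs(c[a]-[212,187])<20).all())]; print(n,st[q].tolist(),c[q].round(1).tolist())
        y=(r>120)&(g>110)&(b<80); k,l,st,c=cv2.connectedComponentsWithStats(y.astype(np.uint8)); q=[a for a in range(1,k) if st[a,4]>60]; print("  yel",[(st[a].tolist(),c[a].round(2).tolist()) for a in q if n=="wrist" or (abs(c[a]-[265,170])<25).all()])
E
python3 - <<'E'
from h import *
red()
E
```

```text
wrist [[224, 204, 29, 47, 667], [263, 204, 30, 47, 737]] [[233.8, 220.5], [281.7, 221.2]]
  yel [([209, 0, 96, 27, 2448], [255.86, 12.73]), ([80, 335, 263, 28, 2511], [219.06, 352.72])]
side [[206, 185, 14, 12, 85]] [[212.2, 191.3]]
  yel [([251, 159, 21, 19, 200], [261.18, 170.08])]
```

The paddle moves with the tool and isn't at its stop yet; its top rides near TCP height. I'll keep pressing until a clear force rise.

Emit:
{"name": "step_arm", "arguments": {"moves": [{"hand":-1,"slide":[0,0,0.002],"twist":0},{"hand":-1,"slide":[0,0,0.001],"twist":0},{"hand":-1,"slide":[0,0,0],"twist":0}]}}

```text
time: 15.62
eef_pos: [474.2, 84.3, 26.0]
tool_rot: [-180.0, -0.1, -11.0]
contact_force: [0.7, -0.8, 3.3]
gripper_width: 0.008
grasp_force: 1.7
```

Emit:
{"name": "step_arm", "arguments": {"moves": [{"hand":-1,"slide":[0,0,0.001],"twist":0},{"hand":-1,"slide":[0,0,0.001],"twist":0},{"hand":-1,"slide":[0,0,0],"twist":0}]}}

```text
time: 15.87
eef_pos: [474.1, 84.4, 24.1]
tool_rot: [-180.0, -0.1, -11.0]
contact_force: [0.9, -0.4, 3.1]
gripper_width: 0.005
grasp_force: 1.7
```

Emit:
{"name": "step_arm", "arguments": {"moves": [{"hand":-1,"slide":[0,0,0.001],"twist":0},{"hand":-1,"slide":[0,0,0.001],"twist":0},{"hand":-1,"slide":[0,0,0],"twist":0}]}}

```text
time: 16.12
eef_pos: [473.6, 84.5, 21.8]
tool_rot: [-180.0, -0.0, -11.0]
contact_force: [1.5, -0.5, 3.9]
gripper_width: 0.004
grasp_force: 1.8
```

Emit:
{"name": "step_arm", "arguments": {"moves": [{"hand":-1,"slide":[0,0,0.001],"twist":0},{"hand":-1,"slide":[0,0,0.001],"twist":0},{"hand":-1,"slide":[0,0,0],"twist":0}]}}

```text
time: 16.37
eef_pos: [473.3, 84.5, 19.7]
tool_rot: [-180.0, 0.0, -11.0]
contact_force: [1.9, -0.3, 4.3]
gripper_width: 0.006
grasp_force: 1.8
```

Run:
```python
from h import *
o=telemetry.get_obs();print(o["eef_pos"],o["contact_force"],o["moment"])
red()
J=(611,58,-11)
for x,z in((-142,80),(-141,23)): P=place(J,[(x+a,y,z) for a in(-18,18) for y in(-23,23)]); print(z,wproj(P,o).round().tolist(),proj("side",P).round().tolist())
```

```text
[473.30635116  84.50450477  19.65696429] [ 1.87643764 -0.26841733  4.31927552] [-0.02952247 -0.21684828  0.00584265]
wrist [[224, 201, 69, 45, 1529]] [[258.7, 217.4]]
  yel [([205, 0, 103, 22, 2064], [255.78, 9.68]), ([80, 335, 263, 28, 2500], [218.5, 352.71])]
side [[207, 188, 14, 11, 73]] [[213.1, 193.9]]
  yel [([250, 159, 22, 19, 204], [261.06, 170.06])]
80 [[301.0, 299.0], [215.0, 299.0], [306.0, 241.0], [211.0, 241.0]] [[208.0, 182.0], [205.0, 173.0], [220.0, 180.0], [217.0, 171.0]]
23 [[290.0, 249.0], [225.0, 249.0], [293.0, 201.0], [223.0, 201.0]] [[209.0, 197.0], [206.0, 188.0], [221.0, 195.0], [218.0, 186.0]]
```

Emit:
{"name": "step_arm", "arguments": {"moves": [{"hand":-1,"slide":[0,0,0.001],"twist":0},{"hand":-1,"slide":[0,0,0.001],"twist":0},{"hand":-1,"slide":[0,0,0],"twist":0}]}}

```text
time: 16.72
eef_pos: [473.3, 84.5, 17.7]
tool_rot: [-180.0, 0.0, -11.0]
contact_force: [1.1, 0.1, 4.4]
gripper_width: 0.005
grasp_force: 1.8
```

Emit:
{"name": "step_arm", "arguments": {"moves": [{"hand":-1,"slide":[0,0,0.001],"twist":0},{"hand":-1,"slide":[0,0,0.001],"twist":0},{"hand":-1,"slide":[0,0,0],"twist":0}]}}

```text
time: 16.97
eef_pos: [473.7, 84.4, 15.9]
tool_rot: [-180.0, -0.0, -11.0]
contact_force: [1.4, 0.4, 5.9]
gripper_width: 0.001
grasp_force: 2.3
```

Emit:
{"name": "step_arm", "arguments": {"moves": [{"hand":-1,"slide":[0,0,0.001],"twist":0},{"hand":-1,"slide":[0,0,0],"twist":0}]}}

```text
time: 17.13
eef_pos: [473.9, 84.4, 15.5]
tool_rot: [180.0, -0.0, -11.0]
contact_force: [-1.5, -0.2, 9.4]
gripper_width: 0.004
grasp_force: 4.6
```

Run:
```python
from h import *
import cv2,pickle
o=telemetry.get_obs();print(o["eef_pos"],o["contact_force"],o["moment"],o["time"])
red()
im=imaging.grab_frame("wrist")[:,:,::-1].copy(); s=imaging.grab_frame("side")[:,:,::-1].copy()
a=cv2.resize(im[150:260,190:330],None,fx=2.8,fy=2.8,interpolation=cv2.INTER_CUBIC)
b=cv2.resize(s[120:225,180:320],None,fx=2.8,fy=2.8,interpolation=cv2.INTER_CUBIC)[:308]
cv2.imwrite("pics/w7.png",cv2.hconcat([a[:294],b[:294]]))
cv2.imwrite("pics/w7s.png",s);cv2.imwrite("pics/w7w.png",im)
```

```text
[473.8803876   84.41304161  15.47937161] [-1.4788317  -0.19685414  9.38103515] [-0.01539058  0.21996416  0.00500089] 17.1333
wrist [[224, 200, 69, 45, 1478]] [[259.0, 217.3]]
  yel [([204, 0, 106, 20, 2004], [255.7, 9.06]), ([80, 335, 263, 28, 2500], [218.91, 352.68])]
side [[209, 191, 12, 8, 63]] [[214.1, 195.1]]
  yel [([250, 159, 22, 19, 205], [261.02, 170.09])]
```

View pics/w7.png

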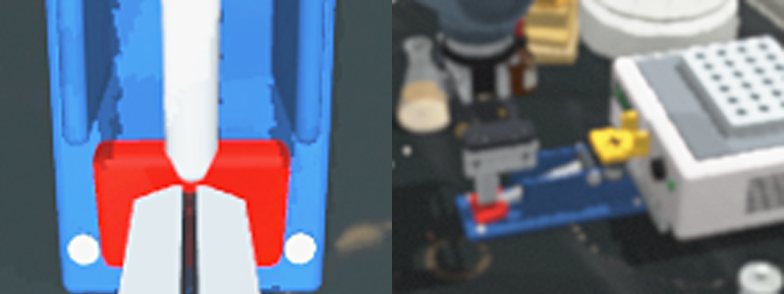

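The paddle is now right down on the base plate (red at (190,200) in the left crop) and the force has risen to 9.4 N, so this is the stop at TCP z≈15.5. Next I'll raise fully, then repeat the stroke to the same depth.

Emit:
{"name": "step_arm", "arguments": {"moves": [{"hand":-1,"slide":[0,0,-0.01],"twist":0},{"hand":-1,"slide":[0,0,-0.014],"twist":0},{"hand":-1,"slide":[0,0,-0.014],"twist":0},{"hand":-1,"slide":[0,0,-0.014],"twist":0},{"hand":-1,"slide":[0,0,-0.014],"twist":0},{"hand":-1,"slide":[0,0,-0.014],"twist":0},{"hand":-1,"slide":[0,0,0],"twist":0},{"hand":-1,"slide":[0,0,0],"twist":0},{"hand":-1,"slide":[0,0,0],"twist":0}]}}

```text
time: 18.08
eef_pos: [472.1, 84.5, 93.5]
tool_rot: [180.0, 0.2, -11.0]
contact_force: [-1.5, 0.2, -1.3]
gripper_width: 0.003
grasp_force: 0.0
```

Run:
```python
from h import *
import cv2,pickle
o=telemetry.get_obs();print(o["eef_pos"],o["contact_force"],o["time"])
red()
im=imaging.grab_frame("wrist")[:,:,::-1].copy(); pickle.dump((o,im),open("w8.pkl","wb"))
for J in((611,58,-11),):
  P=place(J,[(-142+a,y,80) for a in(-18,18) for y in(-23,23)]); print(wproj(P,o).round().tolist(),proj("side",P).round().tolist())
```

```text
[472.07025889  84.53426464  93.48701164] [-1.52905348  0.15287673 -1.28480283] 18.0833
wrist [[18, 95, 7, 22, 109], [227, 190, 62, 48, 1811]] [[20.6, 104.9], [258.5, 209.2]]
  yel [([223, 0, 67, 46, 2626], [256.12, 23.34]), ([80, 335, 263, 28, 2579], [221.98, 352.62])]
side [[205, 172, 16, 12, 138]] [[211.8, 177.6]]
  yel [([251, 159, 21, 19, 220], [260.88, 170.01])]
[[288.0, 238.0], [227.0, 238.0], [290.0, 193.0], [225.0, 193.0]] [[208.0, 182.0], [205.0, 173.0], [220.0, 180.0], [217.0, 171.0]]
```

Emit:
{"name": "step_arm", "arguments": {"moves": [{"hand":-1,"slide":[0.001,0,0.008],"twist":0},{"hand":-1,"slide":[0,0,0.008],"twist":0},{"hand":-1,"slide":[0,0,0.008],"twist":0},{"hand":-1,"slide":[0,0,0.008],"twist":0},{"hand":-1,"slide":[0,0,0.008],"twist":0},{"hand":-1,"slide":[0,0,0.008],"twist":0},{"hand":-1,"slide":[0,0,0.008],"twist":0},{"hand":-1,"slide":[0,0,0.008],"twist":0},{"hand":-1,"slide":[0,0,0.008],"twist":0},{"hand":-1,"slide":[0,0,0.006],"twist":0}]}}

```text
time: 19.07
eef_pos: [475.9, 84.0, 16.7]
tool_rot: [-180.0, -0.2, -11.0]
contact_force: [1.7, -1.0, 5.4]
gripper_width: 0.003
grasp_force: 2.3
```

Emit:
{"name": "step_arm", "arguments": {"moves": [{"hand":-1,"slide":[0,0,0.002],"twist":0},{"hand":-1,"slide":[0,0,0],"twist":0},{"hand":-1,"slide":[0,0,0],"twist":0}]}}

```text
time: 19.32
eef_pos: [476.1, 84.0, 16.1]
tool_rot: [-180.0, -0.2, -11.0]
contact_force: [-2.6, -0.9, 10.3]
gripper_width: 0.008
grasp_force: 5.5
```

Run:
```python
from h import *
red()
```

```text
wrist [[224, 203, 29, 44, 617], [264, 203, 29, 44, 717]] [[233.9, 219.4], [281.5, 219.5]]
  yel [([204, 0, 105, 25, 2503], [255.95, 11.5]), ([80, 335, 263, 28, 2495], [219.31, 352.67])]
side [[209, 191, 12, 8, 68]] [[214.1, 195.0]]
  yel [([250, 159, 22, 19, 206], [261.04, 170.15])]
```

Stroke 2 is complete. The lug has not risen yet, so the ram started near 0 and two more strokes are needed.

Emit:
{"name": "step_arm", "arguments": {"moves": [{"hand":-1,"slide":[0,0,-0.01],"twist":0},{"hand":-1,"slide":[0,0,-0.014],"twist":0},{"hand":-1,"slide":[0,0,-0.014],"twist":0},{"hand":-1,"slide":[0,0,-0.014],"twist":0},{"hand":-1,"slide":[-0.001,0,-0.014],"twist":0},{"hand":-1,"slide":[0,0,-0.014],"twist":0},{"hand":-1,"slide":[0,0,0],"twist":0},{"hand":-1,"slide":[0,0,0],"twist":0},{"hand":-1,"slide":[0,0,0],"twist":0}]}}

```text
time: 20.17
eef_pos: [472.8, 84.5, 93.8]
tool_rot: [180.0, 0.1, -11.0]
contact_force: [0.1, -1.1, 0.6]
gripper_width: 0.003
grasp_force: 0.0
```

Run:
```python
from h import *
o=telemetry.get_obs();print(o["eef_pos"],o["contact_force"],o["time"])
red()
```

```text
[472.75415806  84.48986475  93.82280911] [ 0.07772816 -1.14815111  0.63118731] 20.1667
wrist [[18, 95, 7, 23, 114], [227, 191, 62, 48, 1791]] [[21.0, 105.7], [258.3, 209.4]]
  yel [([224, 0, 66, 47, 2692], [256.27, 23.73]), ([80, 335, 263, 28, 2549], [220.6, 352.7])]
side [[205, 172, 16, 12, 138]] [[211.8, 177.5]]
  yel [([251, 159, 21, 19, 220], [260.84, 169.98])]
```

Emit:
{"name": "step_arm", "arguments": {"moves": [{"hand":-1,"slide":[0,0,0.008],"twist":0},{"hand":-1,"slide":[0,0,0.008],"twist":0},{"hand":-1,"slide":[0,0,0.008],"twist":0},{"hand":-1,"slide":[0,0,0.008],"twist":0},{"hand":-1,"slide":[0,0,0.008],"twist":0},{"hand":-1,"slide":[0,0,0.008],"twist":0},{"hand":-1,"slide":[0,0,0.008],"twist":0},{"hand":-1,"slide":[0,0,0.008],"twist":0},{"hand":-1,"slide":[0,0,0.008],"twist":0},{"hand":-1,"slide":[0,0,0.006],"twist":0}]}}

```text
time: 21.1
eef_pos: [475.5, 84.1, 17.2]
tool_rot: [-180.0, -0.3, -11.0]
contact_force: [1.5, -0.7, 7.9]
gripper_width: 0.005
grasp_force: 3.5
```

Emit:
{"name": "step_arm", "arguments": {"moves": [{"hand":-1,"slide":[0,0,0.002],"twist":0},{"hand":-1,"slide":[0,0,0],"twist":0},{"hand":-1,"slide":[0,0,0],"twist":0}]}}

```text
time: 21.35
eef_pos: [475.6, 84.1, 16.1]
tool_rot: [-180.0, -0.2, -11.0]
contact_force: [-1.9, -0.5, 9.5]
gripper_width: 0.003
grasp_force: 5.0
```

Run:
```python
from h import *
red()
```

```text
wrist [[224, 203, 30, 44, 641], [263, 203, 30, 44, 708]] [[234.1, 218.9], [281.5, 219.5]]
  yel [([202, 0, 110, 17, 1668], [255.69, 7.13]), ([80, 336, 263, 27, 2562], [220.81, 352.66])]
side [[209, 189, 12, 10, 69]] [[213.9, 194.8]]
  yel [([251, 158, 22, 18, 192], [261.93, 168.44])]
```

Stroke 3 lifted the lug: its side-view row went from 170.1 to 168.4. Now the fourth stroke, which I'll hold down.

Emit:
{"name": "step_arm", "arguments": {"moves": [{"hand":-1,"slide":[0,0,-0.01],"twist":0},{"hand":-1,"slide":[0,0,-0.014],"twist":0},{"hand":-1,"slide":[0,0,-0.014],"twist":0},{"hand":-1,"slide":[0,0,-0.014],"twist":0},{"hand":-1,"slide":[0,0,-0.014],"twist":0},{"hand":-1,"slide":[0,0,-0.014],"twist":0},{"hand":-1,"slide":[0,0,0],"twist":0},{"hand":-1,"slide":[0,0,0],"twist":0},{"hand":-1,"slide":[0,0,0],"twist":0}]}}

```text
time: 22.2
eef_pos: [472.9, 84.4, 93.7]
tool_rot: [180.0, 0.1, -11.0]
contact_force: [-0.5, 0.0, -0.6]
gripper_width: 0.006
grasp_force: 0.0
```

Run:
```python
from h import *
o=telemetry.get_obs();print(o["eef_pos"],o["contact_force"],o["time"])
red()
```

```text
[472.8967208   84.43729315  93.74732928] [-0.45610947  0.04988083 -0.55977502] 22.2
wrist [[18, 95, 7, 23, 117], [227, 191, 62, 48, 1735]] [[21.0, 105.6], [258.8, 209.9]]
  yel [([223, 0, 68, 44, 2566], [256.19, 22.69]), ([80, 335, 263, 28, 2547], [221.76, 352.69])]
side [[205, 172, 16, 12, 138]] [[211.8, 177.5]]
  yel [([251, 158, 21, 19, 219], [261.49, 168.53])]
```

Emit:
{"name": "step_arm", "arguments": {"moves": [{"hand":-1,"slide":[0,0,0.008],"twist":0},{"hand":-1,"slide":[0,0,0.008],"twist":0},{"hand":-1,"slide":[0,0,0.008],"twist":0},{"hand":-1,"slide":[0,0,0.008],"twist":0},{"hand":-1,"slide":[0,0,0.008],"twist":0},{"hand":-1,"slide":[0,0,0.008],"twist":0},{"hand":-1,"slide":[0,0,0.008],"twist":0},{"hand":-1,"slide":[0,0,0.008],"twist":0},{"hand":-1,"slide":[0,0,0.008],"twist":0},{"hand":-1,"slide":[0,0,0.006],"twist":0}]}}

```text
time: 23.13
eef_pos: [475.1, 84.2, 16.9]
tool_rot: [-180.0, -0.2, -11.0]
contact_force: [0.4, -1.0, 8.0]
gripper_width: 0.005
grasp_force: 3.5
```

Emit:
{"name": "step_arm", "arguments": {"moves": [{"hand":-1,"slide":[0,0,0.002],"twist":0},{"hand":-1,"slide":[0,0,0.0005],"twist":0},{"hand":-1,"slide":[0,0,0],"twist":0},{"hand":-1,"slide":[0,0,0],"twist":0},{"hand":-1,"slide":[0,0,0],"twist":0}]}}

```text
time: 23.55
eef_pos: [475.3, 84.1, 15.7]
tool_rot: [180.0, -0.2, -11.0]
contact_force: [-2.5, -0.4, 11.2]
gripper_width: 0.004
grasp_force: 6.4
```

Run:
```python
from h import *
red()
o=telemetry.get_obs();print(o["eef_pos"],o["contact_force"],o["time"])
# expected lug shift in side view for a tip about the rear feet
H=(612,58,-11); L=[(0,0,76),(-20,23,76),(-20,-23,76)]
for th in(0,.035,.055,.073):
    c,s=np.cos(th),np.sin(th); Q=[((x-215)*c+z*s+215,y,-(x-215)*s+z*c) for x,y,z in L]; print(th,proj("side",place(H,Q)).mean(0).round(2))
```

```text
wrist [[224, 202, 30, 45, 639], [263, 202, 30, 44, 717]] [[234.0, 218.7], [281.4, 218.9]]
  yel [([201, 0, 50, 3, 69], [221.28, 0.29]), ([80, 336, 263, 27, 2576], [220.82, 352.66])]
side [[209, 191, 12, 8, 67]] [[214.2, 195.0]]
  yel [([252, 155, 22, 18, 186], [262.96, 165.76])]
[475.30172559  84.15204032  15.72561263] [-2.34162352 -0.98197932 12.17883359] 23.65
0 [254.67 170.97]
0.035 [255.63 168.67]
0.055 [256.22 167.35]
0.073 [256.78 166.17]
```

Lug shift of −4.4 px means a tilt of about 0.067 rad, so the feet are about 12 mm up. The handle is held at its stop with about 11 N. Handing in.

```bash
python3 -c "
from bench import finish_job
print(finish_job())"
```

```text
the job is handed in; nothing more can be done
None
```

I set the jack square under the lug and gave it four full strokes. By camera estimate the heater is tipped about 0.067 rad with its front feet about 12 mm up. I handed the job in at about 24 s, pressing the handle on its stop with about 11 N, but `finish_job` returned no verdict.

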